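Find the rocking pot lid and press it home

ROBOT

A 6-joint arm with a two-finger parallel gripper is mounted at the origin on a cart in front of the work surface, level with it; the furniture and walls round the work are solid. World frame = base frame: x ahead of the robot, y to its left, z up, the work surface at z = 0. Lengths are in m, angles in rad, forces in N, time in s.
With the tool pointing down it reaches from about 0.325 to 0.9 m from the base axis. Payload 6.1 kg.
Tool frame: the origin (TCP) lies at the very end of the fingers, on their centre line; the grasp point (between the pads) lies 19 mm behind it; z points along the fingers, y is the line along which they close (so a half turn about z gives the same grasp; the last joint's range is limited). The gripper opens to 85 mm and grips with 20 to 120 N. Pads are 22 mm wide; open, the fingers measure 114 mm over their backs; the gripper's body (76 mm by 85 mm) begins 54 mm behind the grasp point. The pads swing forward as they close: fully open they stand 13 mm farther back than shut.
Start: joints at [1.079, 0.22, 1.526, -0, 1.395, -0.126], TCP at [0.224, 0.584, 0.231] pointing down, gripper open.
Joint ranges: [-2.98, 2.98], [-0.91, 2.08], [0.09, 2.57], [-1.24, 4.39], [0.2, 2.65], [-2.68, 2.68]. Speed limits (rad/s): [2.57, 2.57, 3.01, 3.14, 3.14, 3.14].

INTERFACE

Orientations are given as a rotation vector (axis times angle).
In Python, from station import robot gives the robot as it stands.
- The arm moves only by the tool arm_command, never from a script. Its argument "commands" is a list of rows, each a list of 7 numbers: the shift along the world's x, y, z as a fraction of full scale, then the turn, a rotation vector about the world's x, y, z as a fraction of full scale, then the opening, from -1 (shut) to 1 (fully open). In form: [[x, y, z, ax, ay, az, hand], ...]. A call has exactly 10 rows; each row shifts and turns the commanded pose from where the row before left it; what a row does not reach is not made up. Full scale, the value 1, is 20 mm for a shift and 5 degrees for a turn. A row lasts 1/10 s, in which the tool goes at most 50 mm and 8.59 degrees, less where a joint would pass 70% of its speed; a pose out of reach is approached as far as the arm can. A call with a number of a shift or a turn outside -1 to 1 is refused whole. A call with a gripper value outside its range is refused whole. The fingers move at their own pace and stop on an object; "newtons" is the grip in N (left out, the last holds). Time passes only in rows, so rows that do not move let the fingers close, or fill a call up. It gives the time, the measured TCP pose, the force, the opening and the grip force at its end, in the units of the state.
- robot.sense(): the state, without advancing time (a new reading comes with each control period).
- robot.grab_frame(name): name is "side" or "top" or "wrist"; returns (picture, depth): 480x640x3 uint8, red, green, blue; 480x640 float32, m along the optical axis (not along the pixel's ray), 0 where there is no reading.
- robot.camera_params(name): a dict with "camera_matrix" (3x3 intrinsics, pixels), "k1" (the pictures are not rectified: a ray, as slopes to the right and down, at radius r is drawn at 1 + k1 r^2 times it, then the intrinsics apply), "view" (4x4, takes a point from world to camera coordinates). Camera axes: x right, y up, looking along -z (the intrinsics and any distortion apply to the point x, -y, -z); pixel columns grow to the right and rows downward; lengths in m; the calibration is good to about 2 mm. A picture is of the moment at which its call begins: read the wrist's pose just before it. camera_params takes no time and is no camera call; for the wrist camera it gives the pose at the moment of the call.
- robot.finish_job(): hands the job in; it is judged then, once.
The state is a dict: "t": time; "joint_positions": joint angles; "qd": joint speeds; "joint_efforts": joint torques, N m; "tool_pos": TCP position; "tcp_rot": TCP orientation; "force": force on the tool from outside, world axes, zero at the start; "wrist_torque": the same for the moment, N m; "gripper_width": finger opening in m; "gripper_force": force on a finger pad.
Only numpy, scipy, OpenCV 4.12 (cv2) and the standard library are available. Lean on these libraries where they do the work, as an engineer would, in place of code of your own. Each camera call takes 0.05 s, during which the arm holds its last target. There are 200 camera calls.

TASK

Four identical white pots on the steel tray are closed by identical round lids, and one of the lids rocks. Press gently near the edge of one lid after another until you have made the loose one rock, then press that lid down in the middle until it is fully home and level. Finish while still holding it down with the fingertips; do not pick up any lid, and leave the small things on the tray and beside it where they stand.

Things in the scene. Friction and masses are not known exactly. Their poses are not given: they have to be found in the camera images.
- tray: Fixed steel tray, 166 x 222 mm, plate 10 mm thick, lip 14 mm high. Origin on the worktop, x away from the robot (turned up to 0.3 rad), y left; plate spans x -83..83, y -85..137 mm. Four fixed white pots, 68 mm in diameter, have their axes at x = +-38, y = +-38 mm; their collars end at z = 35.5 mm. Which pot has the loose lid changes and cannot be seen.
- lid_0: One of four identical white lids, unfastened: disc 55 mm in diameter, 6 mm thick, with a tab 12 mm wide, 2 mm thick at one side. Origin on the underside, 6 mm off the disc's centre: the centre is at (0, +6 mm) in the lid's frame, z up. The tab points to the lid's -y, which is the tray's +x, and ends 34 mm from the origin. Any of the four may be the loose one.
- lid_1: Identical lid (shape as lid_0). At the start all four lids are level, underside at z = 34 mm, top at z = 39.5 to 40 mm, each in its pot's collar with about 2 mm of play all round. A firm lid rests on its whole underside and does not yield anywhere.
- lid_2: Identical lid (shape as lid_0). The loose lid, whichever it is, balances on a hidden stud 14 mm in diameter in the pot's middle that has come up 4 mm. Pressed near its edge it tips with almost no force, up to 0.15 to 0.2 rad; the pressed edge goes down 4 mm, points further in less (about 2 mm at 18 mm from the centre).
- lid_3: Identical lid (shape as lid_0). The loose lid, pressed in the middle, drives its stud down: this takes about 12 N. The lid sinks 4 mm (underside then at z = 30 mm, top at z = 35.5 to 36 mm, just above the collar) and lies firm and level on its ledge. The stud stays down. Firm lids stay where they were.
- vial: Small bottle, 18 mm in diameter, 44 mm tall, loose, standing on the tray between the four pots. Origin at the centre of its underside.
- adapter: Small beige adapter with a black top, 18 mm in diameter, 32 mm tall, loose, standing on the left strip of the tray. Origin at the centre of its underside.
- small_electrode: Electrode with a bulb foot 25 mm in diameter, 46 mm tall, loose, standing on the left strip of the tray. Origin at the centre of its underside.
- dish: Kidney-shaped metal dish, 86 x 176 x 33 mm, loose, on the worktop right of the tray, lying along x. Origin at the centre of its underside.
Things that resemble listed ones, but are neither listed nor needed, are in the scene too. What is shaped like the lid_1 but black is not meant.

How it is judged:
On the way, in this order (a step that is already met when the one before it is completed fails the run):
1. a lid is made to rock under the fingers (tips by more than 0.06 rad) (((angle between lid_0's own z axis and vertical above 0.06 rad and contact force between the fingers and lid_0 above 0.1 N) or (angle between lid_1's own z axis and vertical above 0.06 rad and contact force between the fingers and lid_1 above 0.1 N) or (angle between lid_2's own z axis and vertical above 0.06 rad and contact force between the fingers and lid_2 above 0.1 N) or (angle between lid_3's own z axis and vertical above 0.06 rad and contact force between the fingers and lid_3 above 0.1 N))), for 0.05 s.
2. that lid is pressed home: 3 mm or more below where it began, and level (((height (world z) of lid_0 below 0.0312 m and angle between lid_0's own z axis and vertical below 0.035 rad) or (height (world z) of lid_1 below 0.0312 m and angle between lid_1's own z axis and vertical below 0.035 rad) or (height (world z) of lid_2 below 0.0312 m and angle between lid_2's own z axis and vertical below 0.035 rad) or (height (world z) of lid_3 below 0.0312 m and angle between lid_3's own z axis and vertical below 0.035 rad))), for 0.2 s.
At the end, for the whole second after the job is handed in: The lid that rocked lies home: its origin below z = 31.2 mm (it began at 34 mm) and level within 0.035 rad, at rest, and the fingers still press on it with more than 3 N. The other lids lie level within 0.035 rad in their pots; no lid is more than 9 mm from where it began ((((height (world z) of lid_0 below 0.0312 m and angle between lid_0's own z axis and vertical below 0.035 rad) and contact force between the fingers and lid_0 above 3 N and linear speed of lid_0 below 0.01 m/s) or ((height (world z) of lid_1 below 0.0312 m and angle between lid_1's own z axis and vertical below 0.035 rad) and contact force between the fingers and lid_1 above 3 N and linear speed of lid_1 below 0.01 m/s) or ((height (world z) of lid_2 below 0.0312 m and angle between lid_2's own z axis and vertical below 0.035 rad) and contact force between the fingers and lid_2 above 3 N and linear speed of lid_2 below 0.01 m/s) or ((height (world z) of lid_3 below 0.0312 m and angle between lid_3's own z axis and vertical below 0.035 rad) and contact force between the fingers and lid_3 above 3 N and linear speed of lid_3 below 0.01 m/s)) and angle between each of lid_0, lid_1, lid_2, lid_3's own z axis and vertical below 0.035 rad and distance of each of lid_0, lid_1, lid_2, lid_3 from where it was at the start of the episode below 0.009 m); the arm keeps its last pose, push and grip.
It fails at once if a lid is lifted (its origin more than 9 mm above where it began) (height (world z) of any of lid_0, lid_1, lid_2, lid_3 above 0.043 m).
It fails at once if a lid is pressed with more than 40 N (contact force between the fingers and lid_0 above 40 N or contact force between the fingers and lid_1 above 40 N or contact force between the fingers and lid_2 above 40 N or contact force between the fingers and lid_3 above 40 N).
It fails at once if a small thing on or beside the tray is moved by more than 15 mm (distance of any of vial, adapter, small_electrode, dish from where it was at the start of the episode above 0.015 m).
It also fails if it takes over 45 s, if anything falls off the work surface, if the arm or the gripper's body presses on something with over 40 N, if the wrist force passes 120 N, or if a joint passes its speed limit or range.

## Working session

There is one attempt and no reset: what is moved stays moved. The work goes in short steps, Python scripts to look and compute and a tool call to move; the robot and the scene stay as the last step left them, time stands still between calls to the robot, and variables do not carry over. Pictures are saved under pics/ and viewed, at most 10 in all, crops included, and the job is handed in when it is done.

Besides the shell and the picture viewer there is one more tool, called after "Request:" in YAML: its name, and indented under it one key for each argument. arm_command: Moves the arm, as the interface text tells. Shift numbers are shares of 20 mm and turn numbers shares of 5 degrees, none past 1 either way. Its arguments: {"type":"object","properties":{"commands":{"type":"array","items":{"type":"array","items":{"type":"number"}}},"newtons":{"type":"number"}},"required":["commands"]}

```bash
mkdir -p pics; ls
python3 - <<'E'
from station import robot
import cv2,numpy as np
s=robot.sense();print({k:np.round(v,3) for k,v in s.items()})
for n in("top","side"):
    im,d=robot.grab_frame(n);cv2.imwrite(f"pics/{n}0.png",im[:,:,::-1]);np.save(f"{n}_d.npy",d)
    p=robot.camera_params(n);print(n,p);np.save(f"{n}_p.npy",p,allow_pickle=True)
E
```

```text
pics
{'t': np.float64(0.0), 'joint_positions': array([ 1.079,  0.221,  1.528, -0.   ,  1.395, -0.126]), 'qd': array([-0.   ,  0.002, -0.   ,  0.001, -0.001,  0.   ]), 'joint_efforts': array([-0.0000e+00, -4.9692e+01, -3.8938e+01, -0.0000e+00,  1.2000e-02,
       -0.0000e+00]), 'tool_pos': array([0.223, 0.583, 0.23 ]), 'tcp_rot': array([-5.710e-01, -3.089e+00,  3.000e-03]), 'force': array([-0.572, -0.417, -0.326]), 'wrist_torque': array([-0.055, -0.038,  0.004]), 'gripper_force': np.float64(0.0), 'gripper_width': np.float64(0.085)}
top {'camera_matrix': array([[524.88911589,   0.        , 323.11686268],
       [  0.        , 524.88911589, 241.65405096],
       [  0.        ,   0.        ,   1.        ]]), 'k1': -0.10442069250477402, 'view': array([[ 0.02314072, -0.99973111,  0.00148804, -0.01010212],
       [ 0.99276148,  0.02315481,  0.11784945, -0.52731185],
       [-0.11785222, -0.00124985,  0.99303036, -0.84505263],
       [ 0.        ,  0.        ,  0.        ,  1.        ]])}
side {'camera_matrix': array([[533.73514636,   0.        , 321.51728557],
       [  0.        , 533.73514636, 239.32422349],
       [  0.        ,   0.        ,   1.        ]]), 'k1': -0.15039495204918452, 'view': array([[-0.93183632, -0.36216268,  0.02278751,  0.50007167],
       [ 0.20647817, -0.47752876,  0.85400998, -0.1628541 ],
       [-0.29840885,  0.80050264,  0.51975733, -0.73401442],
       [ 0.        ,  0.        ,  0.        ,  1.        ]])}
```

View pics/top0.png

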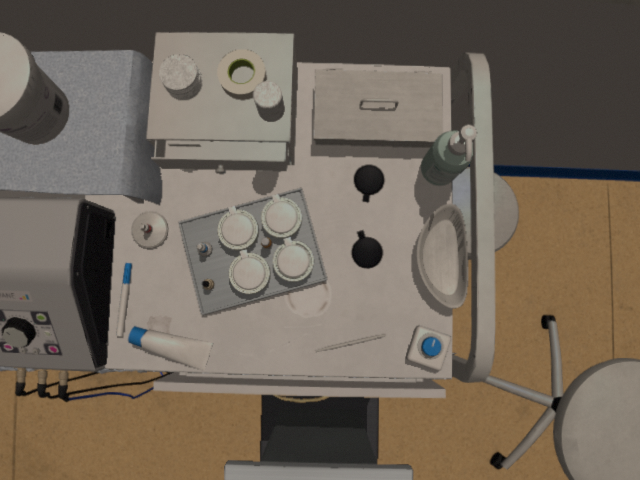

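View pics/side0.png

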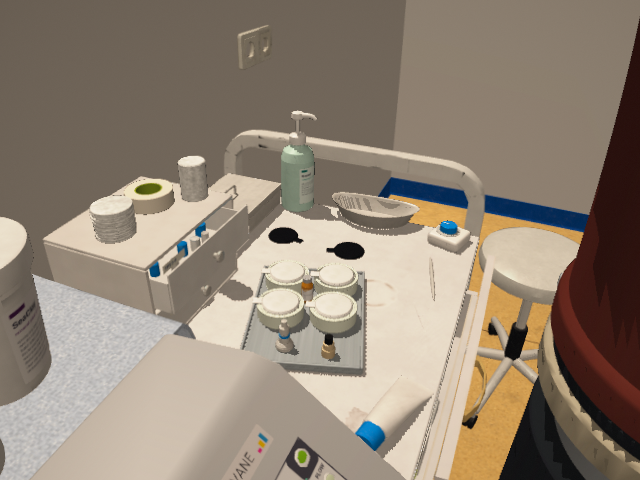

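The top view shows four white lids with their tabs away from the robot, at about (238,230), (281,217), (249,272) and (293,261). The vial is at (266,242), the electrode at (203,249), the adapter at (208,284) and the dish at (443,257). The two black tabbed discs at (369,180) and (367,252) are decoys. Next I'll measure the lids.

```bash
cat > h.py <<'E'
import numpy as np,cv2
def ray(p,uv,z):
    K=p["camera_matrix"];V=p["view"]
    a=cv2.undistortPoints(np.float64(uv).reshape(-1,1,2),K,np.array([p["k1"],0,0,0.]))[:,0]
    d=np.c_[a[:,0],-a[:,1],-np.ones(len(a))]@V[:3,:3]
    c=-V[:3,:3].T@V[:3,3]
    return c+d*((z-c[2])/d[:,2])[:,None]
def proj(p,X):
    X=np.atleast_2d(X);c=X@p["view"][:3,:3].T+p["view"][:3,3];a=c[:,:2]/-c[:,2:];a[:,1]*=-1
    a*=1+p["k1"]*(a**2).sum(1,keepdims=True);return a@p["camera_matrix"][:2,:2].T+p["camera_matrix"][:2,2]
E
python3 - <<'E'
import numpy as np,cv2
from h import *
p=np.load("top_p.npy",allow_pickle=True).item();d=np.load("top_d.npy")
im=cv2.imread("pics/top0.png")
hsv=cv2.cvtColor(im,cv2.COLOR_BGR2HSV)
# tray mask: bluish gray
x0,y0,s=170,180,5
c=cv2.resize(im[y0:330,x0:340],None,fx=s,fy=s,interpolation=cv2.INTER_CUBIC)[:600,:800]
g=cv2.cvtColor(c,cv2.COLOR_BGR2GRAY)
C=cv2.HoughCircles(cv2.GaussianBlur(g,(0,0),3),cv2.HOUGH_GRADIENT,1.5,120,param1=60,param2=30,minRadius=75,maxRadius=120)
for u,v,r in C[0]:
    uv=[(u+.5)/s-.5+x0,(v+.5)/s-.5+y0];print(np.round(uv,1),r/s,ray(p,uv,.038).round(4))
    cv2.circle(c,(int(u),int(v)),int(r),(0,0,255),1)
# vial etc
for n,uv in dict(vial=(266,242),adapter=(208,284),elec=(203,249)).items(): print(n,ray(p,uv,.03).round(3))
cv2.imwrite("pics/crop.png",c)
E
```

```text
[248.6 272.8] 20.43 [[0.4721 0.1237 0.038 ]]
[292.8 260.2] 18.119999 [[0.4947 0.0515 0.038 ]]
[237.2 229. ] 20.039999 [[0.5446 0.1456 0.038 ]]
[280.4 215.8] 20.82 [[0.5684 0.0743 0.038 ]]
vial [[0.525 0.098 0.03 ]]
adapter [[0.452 0.192 0.03 ]]
elec [[0.51  0.203 0.03 ]]
```

View pics/crop.png

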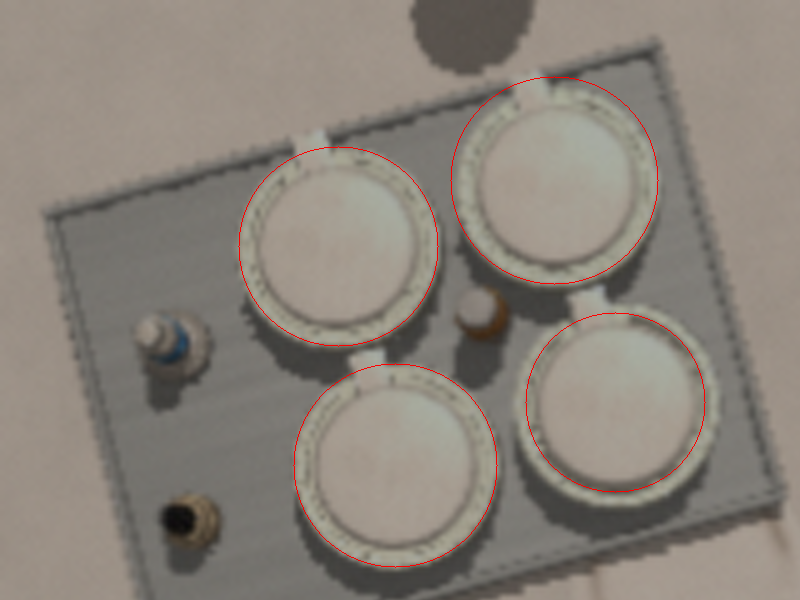

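The four lids form a clean 76 mm square: tray yaw is about 0.30 rad and its centre about (0.520, 0.099). I'll check the clearance along the path before moving.

Run:
```python
import numpy as np
from h import *
p=np.load("top_p.npy",allow_pickle=True).item();d=np.load("top_d.npy")
vv,uu=np.mgrid[0:480,0:640];K=p["camera_matrix"]
a=cv2.undistortPoints(np.c_[uu.ravel(),vv.ravel()].astype(float).reshape(-1,1,2),K,np.array([p["k1"],0,0,0.]))[:,0]
dd=d.ravel();ok=dd>0
X=(np.c_[a[:,0]*dd,-a[:,1]*dd,-dd]-p["view"][:3,3])@p["view"][:3,:3];X=X[ok]
for y in np.arange(0,.62,.05):
    print(round(y,2),[ (round(float(X[m][:,2].max()),3) if (m:=(abs(X[:,1]-y)<.025)&(abs(X[:,0]-x)<.025)).any() else None) for x in np.arange(.2,.75,.05)])
c=np.array([.52,.0988]);t=.3;R=np.array([[np.cos(t),-np.sin(t)],[np.sin(t),np.cos(t)]])
for n,(i,j) in dict(A=(-1,1),B=(-1,-1),C=(1,1),D=(1,-1)).items():
    print(n,(c+R@[.038*i,.038*j]).round(4),"press",(c+R@[.038*i,j*.065]).round(4))
    q=c+R@[.038*i,.038*j];m=np.hypot(*(X[:,:2]-q).T)<.02;print(np.median(X[m],0))
    m=np.hypot(*(X[:,:2]-q).T)<.04;print(X[m&(X[:,2]>.033)&(X[:,2]<.043)].mean(0))
```

```text
0.0 [None, -0.031, 0.003, 0.007, 0.003, 0.034, 0.038, 0.017, 0.005, 0.004, 0.048]
0.05 [None, -0.031, 0.003, 0.004, 0.004, 0.042, 0.043, 0.043, 0.042, 0.144, 0.203]
0.1 [None, -0.03, 0.004, 0.004, 0.004, 0.042, 0.055, 0.054, 0.042, 0.144, 0.203]
0.15 [None, -0.029, 0.004, 0.004, 0.017, 0.042, 0.043, 0.042, 0.113, 0.144, 0.145]
0.2 [None, -0.03, 0.014, 0.017, 0.017, 0.044, 0.058, 0.039, 0.017, 0.144, 0.145]
0.25 [None, -0.031, 0.015, 0.029, 0.005, 0.015, 0.016, 0.017, 0.004, 0.145, 0.146]
0.3 [None, -0.03, 0.003, 0.035, 0.024, 0.004, 0.012, 0.048, 0.119, 0.128, 0.139]
0.35 [None, None, 0.063, 0.102, 0.144, 0.163, 0.161, 0.155, 0.12, 0.119, 0.12]
0.4 [None, None, 0.064, 0.105, 0.146, 0.165, 0.162, 0.156, 0.119, 0.267, 0.269]
0.45 [-0.173, 0.034, 0.065, 0.132, 0.147, 0.164, 0.162, 0.157, 0.12, 0.268, 0.268]
0.5 [-0.812, 0.034, 0.065, 0.13, 0.147, 0.163, 0.162, 0.156, 0.119, 0.198, 0.118]
0.55 [-0.811, 0.019, 0.062, 0.068, None, None, None, None, 0.098, 0.117, 0.118]
0.6 [-0.809, -0.136, -0.135, None, None, None, None, None, 0.005, None, None]
A [0.4725 0.1239] press [0.4645 0.1497]
[0.47212349 0.12364845 0.03832695]
[0.47292605 0.12389172 0.03696497]
B [0.4949 0.0513] press [0.5029 0.0255]
[0.49503362 0.05141722 0.03813344]
[0.49508467 0.05138652 0.03712272]
C [0.5451 0.1463] press [0.5371 0.1721]
[0.54494587 0.14659996 0.03827856]
[0.54507952 0.14587255 0.03707319]
D [0.5675 0.0737] press [0.5755 0.0479]
[0.56748189 0.0736976  0.03825838]
[0.56711688 0.07274003 0.03703705]
```

Request:
arm_command:
  commands:
    - [0.6,-1,0,0,0,-0.52,-1]
    - [0.6,-1,0,0,0,-0.52,-1]
    - [0.6,-1,0,0,0,-0.52,-1]
    - [0.6,-1,0,0,0,-0.52,-1]
    - [0.6,-1,0,0,0,-0.52,-1]
    - [0.6,-1,0,0,0,-0.52,-1]
    - [0.6,-1,0,0,0,-0.52,-1]
    - [0.6,-1,0,0,0,-0.52,-1]
    - [0.6,-1,0,0,0,-0.52,-1]
    - [0.6,-1,0,0,0,-0.52,-1]

```text
t: 1.1
tool_pos: [0.3437, 0.3826, 0.2308]
tcp_rot: [-1.254, -2.88, 0.001]
force: [1.0, 0.3, -0.3]
gripper_width: 0.0001
gripper_force: 0.0
```

Request:
arm_command:
  commands:
    - [0.6,-1,0,0,0,-0.52,-1]
    - [0.6,-1,0,0,0,-0.52,-1]
    - [0.6,-1,0,0,0,-0.52,-1]
    - [0.6,-1,0,0,0,-0.52,-1]
    - [0.6,-1,0,0,0,-0.52,-1]
    - [0.6,-1,0,0,0,-0.52,-1]
    - [0.6,-1,0,0,0,-0.52,-1]
    - [0.6,-1,0,0,0,-0.52,-1]
    - [0.6,-1,0,0,0,-0.52,-1]
    - [0.6,-1,0,0,0,-0.52,-1]

```text
t: 2.1
tool_pos: [0.4637, 0.1827, 0.2309]
tcp_rot: [-1.87, -2.524, 0.001]
force: [0.4, 0.6, 0.3]
gripper_width: 0.0002
gripper_force: 0.0
```

Request:
arm_command:
  commands:
    - [0,-0.85,-1,0,0,0,-1]
    - [0,-0.85,-1,0,0,0,-1]
    - [0,0,-1,0,0,0,-1]
    - [0,0,-1,0,0,0,-1]
    - [0,0,-1,0,0,0,-1]
    - [0,0,-1,0,0,0,-1]
    - [0,0,-1,0,0,0,-1]
    - [0,0,-0.5,0,0,0,-1]
    - [0,0,0,0,0,0,-1]
    - [0,0,0,0,0,0,-1]

```text
t: 3.1
tool_pos: [0.4638, 0.1497, 0.0817]
tcp_rot: [1.868, 2.526, 0.0]
force: [0.5, -0.6, 0.3]
gripper_width: 0.0003
gripper_force: 0.0
```

Run:
```python
from station import robot
import cv2,numpy as np
from scipy.spatial.transform import Rotation as R
im,d=robot.grab_frame("wrist");cv2.imwrite("pics/w1.png",im[:,:,::-1])
s=robot.sense();print(s["t"],s["tool_pos"].round(4),s["force"],s["gripper_width"],R.from_rotvec(s["tcp_rot"]).as_matrix().round(3))
```

```text
3.15 [0.4643 0.1498 0.0823] [-0.14960498 -0.24113336  0.27997695] 4.388465567289671e-05 [[-0.293  0.956  0.001]
 [ 0.956  0.293  0.   ]
 [-0.     0.001 -1.   ]]
```

View pics/w1.png

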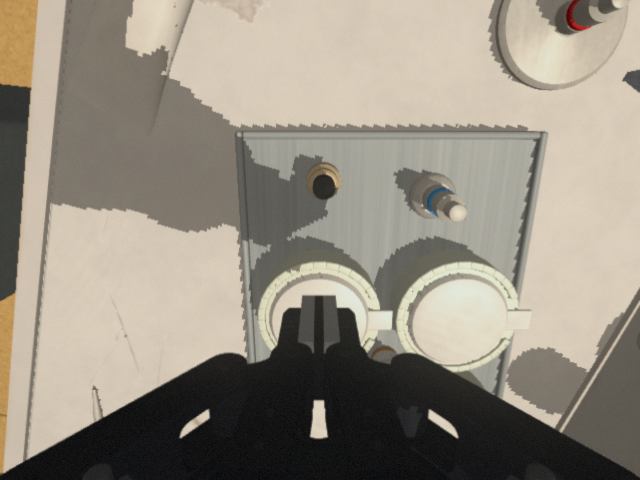

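The wrist view shows the shut fingertips at about (320,300) over the outer edge of pot A's lid, with the adapter and electrode clear above it. Next I'll go down and press softly.

Request:
arm_command:
  commands:
    - [0,0,-1,0,0,0,-1]
    - [0,0,-0.9,0,0,0,-1]
    - [0,0,0,0,0,0,-1]
    - [0,0,0,0,0,0,-1]
    - [0,0,-0.05,0,0,0,-1]
    - [0,0,-0.05,0,0,0,-1]
    - [0,0,-0.05,0,0,0,-1]
    - [0,0,-0.05,0,0,0,-1]
    - [0,0,0,0,0,0,-1]
    - [0,0,0,0,0,0,-1]

```text
t: 4.15
tool_pos: [0.4638, 0.1497, 0.0396]
tcp_rot: [1.868, 2.526, 0.001]
force: [-0.1, 1.1, 2.3]
gripper_width: -0.0
gripper_force: 1.0
```

Request:
arm_command:
  commands:
    - [0,0,-0.025,0,0,0,-1]
    - [0,0,0,0,0,0,-1]
    - [0,0,-0.025,0,0,0,-1]
    - [0,0,0,0,0,0,-1]
    - [0,0,0,0,0,0,-1]
    - [0,0,0,0,0,0,-1]
    - [0,0,0,0,0,0,-1]
    - [0,0,0,0,0,0,-1]
    - [0,0,0,0,0,0,-1]
    - [0,0,0,0,0,0,-1]

```text
t: 5.15
tool_pos: [0.4639, 0.1498, 0.0394]
tcp_rot: [1.868, 2.526, 0.0]
force: [-3.8, -0.9, 11.1]
gripper_width: 0.0004
gripper_force: 5.5
```

Lid A does not yield: 11 N at z = 39.5 mm for 1 mm of command. Lid C is next.

Request:
arm_command:
  commands:
    - [0,0,1,0,0,0,-1]
    - [0,0,0.5,0,0,0,-1]
    - [0.9,0.28,0,0,0,0,-1]
    - [0.9,0.28,0,0,0,0,-1]
    - [0.9,0.28,0,0,0,0,-1]
    - [0.95,0.28,0,0,0,0,-1]
    - [0,0,0,0,0,0,-1]
    - [0,0,-0.7,0,0,0,-1]
    - [0,0,-0.6,0,0,0,-1]
    - [0,0,0,0,0,0,-1]

```text
t: 6.15
tool_pos: [0.5348, 0.1717, 0.0402]
tcp_rot: [-1.867, -2.524, 0.003]
force: [0.3, -0.4, 0.7]
gripper_width: 0.0001
gripper_force: 0.0
```

Request:
arm_command:
  commands:
    - [0,0,-0.05,0,0,0,-1]
    - [0,0,-0.05,0,0,0,-1]
    - [0,0,-0.05,0,0,0,-1]
    - [0,0,-0.025,0,0,0,-1]
    - [0,0,-0.025,0,0,0,-1]
    - [0,0,0,0,0,0,-1]
    - [0,0,0,0,0,0,-1]
    - [0,0,0,0,0,0,-1]
    - [0,0,0,0,0,0,-1]
    - [0,0,0,0,0,0,-1]

```text
t: 7.15
tool_pos: [0.5356, 0.1719, 0.0394]
tcp_rot: [-1.867, -2.525, 0.003]
force: [-7.0, -1.6, 13.3]
gripper_width: -0.0002
gripper_force: 6.5
```

Lid C is firm too (13 N at 39.4 mm). I'll raise the fingers well over the vial and try lid B.

Request:
arm_command:
  commands:
    - [0,0,1,0,0,0,-1]
    - [0,0,1,0,0,0,-1]
    - [0,0,1,0,0,0,-1]
    - [-0.2,-1,0,0,0,0,-1]
    - [-0.2,-1,0,0,0,0,-1]
    - [-0.2,-1,0,0,0,0,-1]
    - [-0.2,-1,0,0,0,0,-1]
    - [-0.2,-1,0,0,0,0,-1]
    - [-0.3,-1,0,0,0,0,-1]
    - [-0.3,-1,0,0,0,0,-1]

```text
t: 8.15
tool_pos: [0.504, 0.0313, 0.0982]
tcp_rot: [-1.868, -2.526, 0.0]
force: [0.4, -0.1, 0.2]
gripper_width: -0.0001
gripper_force: 0.0
```

Request:
arm_command:
  commands:
    - [0,-0.3,-1,0,0,0,-1]
    - [0,0,-1,0,0,0,-1]
    - [0,0,-0.6,0,0,0,-1]
    - [0,0,0,0,0,0,-1]
    - [0,0,0,0,0,0,-1]
    - [0,0,0,0,0,0,-1]
    - [0,0,0,0,0,0,-1]
    - [0,0,0,0,0,0,-1]
    - [0,0,0,0,0,0,-1]
    - [0,0,0,0,0,0,-1]

```text
t: 9.15
tool_pos: [0.5047, 0.0261, 0.0465]
tcp_rot: [1.868, 2.526, 0.0]
force: [0.3, -0.3, 0.6]
gripper_width: 0.0002
gripper_force: 0.0
```

Request:
arm_command:
  commands:
    - [0,0,-0.2,0,0,0,-1]
    - [0,0,-0.05,0,0,0,-1]
    - [0,0,-0.05,0,0,0,-1]
    - [0,0,-0.05,0,0,0,-1]
    - [0,0,-0.025,0,0,0,-1]
    - [0,0,-0.025,0,0,0,-1]
    - [0,0,0,0,0,0,-1]
    - [0,0,0,0,0,0,-1]
    - [0,0,0,0,0,0,-1]
    - [0,0,0,0,0,0,-1]

```text
t: 10.15
tool_pos: [0.5046, 0.026, 0.0383]
tcp_rot: [1.868, 2.526, 0.0]
force: [0.4, 0.6, -0.3]
gripper_width: -0.0001
gripper_force: 0.1
```

At z = 38.3 mm there is almost no force, so lid B is giving way. I'll press a little further to its stop and check with a picture.

Request:
arm_command:
  commands:
    - [0,0,-0.025,0,0,0,-1]
    - [0,0,0,0,0,0,-1]
    - [0,0,-0.025,0,0,0,-1]
    - [0,0,0,0,0,0,-1]
    - [0,0,0,0,0,0,-1]
    - [0,0,0,0,0,0,-1]
    - [0,0,0,0,0,0,-1]
    - [0,0,0,0,0,0,-1]
    - [0,0,0,0,0,0,-1]
    - [0,0,0,0,0,0,-1]

```text
t: 11.15
tool_pos: [0.5046, 0.0261, 0.0373]
tcp_rot: [1.868, 2.526, 0.0]
force: [0.2, 0.3, 0.5]
gripper_width: 0.0002
gripper_force: 0.1
```

Run:
```python
from station import robot
import cv2,numpy as np
from h import *
im,d=robot.grab_frame("side");p=robot.camera_params("side")
s=robot.sense();print(s["t"],s["tool_pos"].round(4),s["force"],s["gripper_force"])
u,v=proj(p,[.4949,.0513,.04])[0].astype(int);print(u,v)
cv2.imwrite("pics/s2.png",cv2.resize(im[v-60:v+60,u-80:u+80,::-1],None,fx=5,fy=5,interpolation=cv2.INTER_CUBIC))
```

```text
11.2 [0.5045 0.026  0.0373] [ 0.09182723 -0.37411243  0.57852784] 0.12360077394987457
335 272
```

View pics/s2.png

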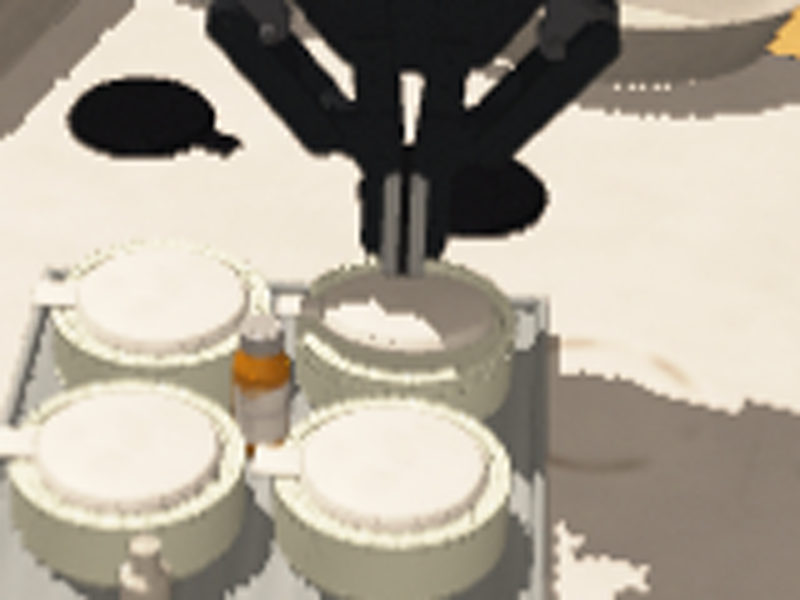

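The side crop shows the fingertips at (405,265) on the far edge of lid B. The lid appears tipped, with its near rim raised around (400,360). I'll press on to the stop so the contact force is certain.

Request:
arm_command:
  commands:
    - [0,0,-0.025,0,0,0,-1]
    - [0,0,0,0,0,0,-1]
    - [0,0,-0.025,0,0,0,-1]
    - [0,0,0,0,0,0,-1]
    - [0,0,0,0,0,0,-1]
    - [0,0,0,0,0,0,-1]
    - [0,0,0,0,0,0,-1]
    - [0,0,0,0,0,0,-1]
    - [0,0,0,0,0,0,-1]
    - [0,0,0,0,0,0,-1]

```text
t: 12.2
tool_pos: [0.5048, 0.026, 0.0368]
tcp_rot: [1.868, 2.526, 0.0]
force: [-2.0, -0.3, 4.9]
gripper_width: 0.0
gripper_force: 2.6
```

Lid B rocked and is on its stop with 4.9 N. Now I'll lift off, move over its middle and press it home.

Request:
arm_command:
  commands:
    - [0,0,0.5,0,0,0,-1]
    - [0,0,0.5,0,0,0,-1]
    - [-0.25,0.63,0,0,0,0,-1]
    - [-0.25,0.63,0,0,0,0,-1]
    - [0,0,0,0,0,0,-1]
    - [0,0,0,0,0,0,-1]
    - [0,0,-0.4,0,0,0,-1]
    - [0,0,-0.25,0,0,0,-1]
    - [0,0,0,0,0,0,-1]
    - [0,0,0,0,0,0,-1]

```text
t: 13.2
tool_pos: [0.4942, 0.051, 0.0427]
tcp_rot: [-1.868, -2.525, 0.001]
force: [0.5, -0.2, 0.4]
gripper_width: 0.0001
gripper_force: 0.0
```

Request:
arm_command:
  commands:
    - [0,0,-0.05,0,0,0,-1]
    - [0,0,-0.05,0,0,0,-1]
    - [0,0,-0.05,0,0,0,-1]
    - [0,0,-0.025,0,0,0,-1]
    - [0,0,-0.025,0,0,0,-1]
    - [0,0,-0.025,0,0,0,-1]
    - [0,0,-0.025,0,0,0,-1]
    - [0,0,0,0,0,0,-1]
    - [0,0,0,0,0,0,-1]
    - [0,0,0,0,0,0,-1]

```text
t: 14.2
tool_pos: [0.4948, 0.0513, 0.0394]
tcp_rot: [1.867, 2.526, -0.0]
force: [-4.4, 0.1, 10.0]
gripper_width: 0.0003
gripper_force: 4.8
```

Request:
arm_command:
  commands:
    - [0,0,-0.025,0,0,0,-1]
    - [0,0,-0.025,0,0,0,-1]
    - [0,0,-0.025,0,0,0,-1]
    - [0,0,-0.025,0,0,0,-1]
    - [0,0,-0.025,0,0,0,-1]
    - [0,0,-0.025,0,0,0,-1]
    - [0,0,0,0,0,0,-1]
    - [0,0,0,0,0,0,-1]
    - [0,0,0,0,0,0,-1]
    - [0,0,0,0,0,0,-1]

```text
t: 15.2
tool_pos: [0.4948, 0.0512, 0.0365]
tcp_rot: [1.868, 2.526, -0.0]
force: [-3.8, 0.2, 10.8]
gripper_width: -0.0
gripper_force: 5.5
```

Lid B is sinking at about 11–12 N and has about 1 mm to go.

Request:
arm_command:
  commands:
    - [0,0,-0.025,0,0,0,-1]
    - [0,0,0,0,0,0,-1]
    - [0,0,-0.025,0,0,0,-1]
    - [0,0,0,0,0,0,-1]
    - [0,0,-0.015,0,0,0,-1]
    - [0,0,0,0,0,0,-1]
    - [0,0,0,0,0,0,-1]
    - [0,0,0,0,0,0,-1]
    - [0,0,0,0,0,0,-1]
    - [0,0,0,0,0,0,-1]

```text
t: 16.2
tool_pos: [0.4948, 0.0512, 0.0355]
tcp_rot: [-1.867, -2.526, 0.0]
force: [-6.1, -0.5, 14.1]
gripper_width: 0.0001
gripper_force: 7.0
```

Request:
arm_command:
  commands:
    - [0,0,-0.02,0,0,0,-1]
    - [0,0,0,0,0,0,-1]
    - [0,0,0,0,0,0,-1]
    - [0,0,0,0,0,0,-1]
    - [0,0,0,0,0,0,-1]
    - [0,0,0,0,0,0,-1]
    - [0,0,0,0,0,0,-1]
    - [0,0,0,0,0,0,-1]
    - [0,0,0,0,0,0,-1]
    - [0,0,0,0,0,0,-1]

```text
t: 17.2
tool_pos: [0.4948, 0.0512, 0.0355]
tcp_rot: [-1.867, -2.526, 0.001]
force: [-8.6, 1.2, 17.6]
gripper_width: -0.0
gripper_force: 8.9
```

Run:
```python
from station import robot
import cv2,numpy as np
from h import *
im,d=robot.grab_frame("side");p=robot.camera_params("side")
s=robot.sense();print(s["t"],s["tool_pos"].round(4),s["force"],s["gripper_force"])
u,v=335,272
cv2.imwrite("pics/s3.png",cv2.resize(im[v-60:v+60,u-80:u+80,::-1],None,fx=5,fy=5,interpolation=cv2.INTER_CUBIC))
```

```text
17.25 [0.4948 0.0512 0.0355] [-8.10773409 -0.38381685 17.23858002] 8.87241797754541
```

View pics/s3.png

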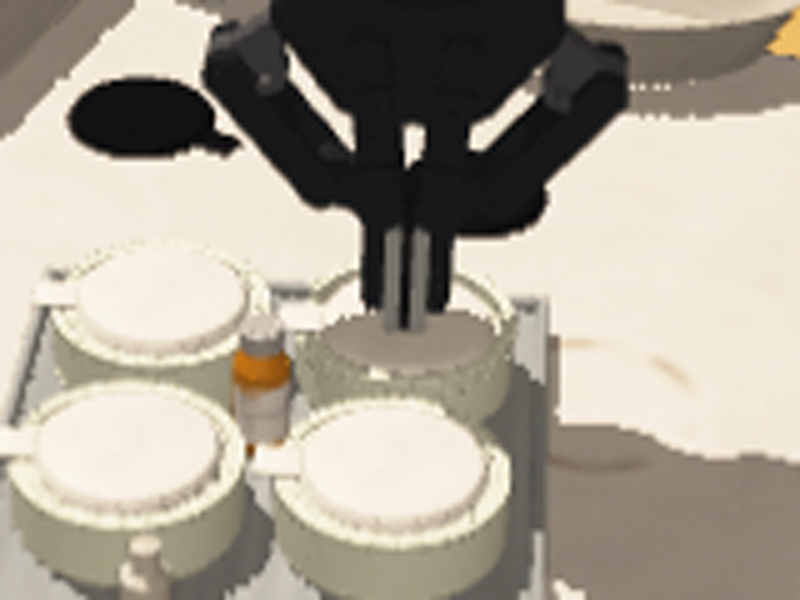

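The picture shows lid B at (410,330) level and flush with its collar under the fingertips. It is firm at z = 35.5 mm with about 17 N, and the other lids and the vial have not moved, so I'm handing in.

```bash
python3 -c "
from station import robot
print(robot.finish_job())"
```

```text
the job is handed in; nothing more can be done
None
```

The loose lid was on the near-right pot: it rocked under the fingertips, then I pressed it in the middle until it sat firm and level 4 mm lower, and handed in while still holding it down with about 17 N; the far-right lid was not tested.

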